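# Wind the coffee mill through and park its crank

## Robot

A 7-joint arm with a two-finger parallel gripper is mounted at the origin on the work surface. World frame = base frame: x ahead of the robot, y to its left, z up, the work surface at z = 0. Lengths are in m, angles in rad, forces in N, time in s.
With the tool pointing down it reaches from about 0.425 to 0.975 m from the base axis. Payload 16.7 kg.
Tool frame: the origin (TCP) lies between the finger pads; the fingertips stand 19 mm ahead of it and the grasp point (between the pads) is the TCP; x points along the fingers, z is the direction in which the jaws open and shut, and the axes are right-handed (so a half turn about x gives the same grasp; the last joint's range is limited). The gripper opens to 85 mm and grips with 20 to 120 N. Pads are 22 mm wide; open, the fingers measure 114 mm over their backs; the gripper's body (76 mm by 85 mm) begins 54 mm behind the grasp point. The pads swing forward as they close: fully open they stand 13 mm farther back than shut.
Start: joints at [-1.298, 0.426, 0.074, 1.606, -0.034, 1.111, -0.067], TCP at [0.276, 0.616, 0.25] pointing down, gripper open.
Joint ranges: [-2.85, 2.85], [-0.5, 2.14], [-1.23, 1.37], [0.21, 2.46], [-1.02, 4.16], [0.16, 2.05], [-2.73, 2.73]. Speed limits (rad/s): [1.89, 1.89, 2.39, 2.39, 3.01, 3.01, 3.01].

## Interface

Orientations are given as a 3x3 rotation matrix whose columns are the frame's x, y, z axes.
In Python, from plant import get_state, eyes, bot gives the robot as it stands.
- The arm moves only by the tool play_rows, never from a script. Its argument "rows" is a list of rows, each an object of numbers: "x", "y", "z": the shift along the tool's x, y, z normalised to -1 to 1, where 1 is 0.1 m; "roll": the turn about the tool's x normalised to -1 to 1, where 1 is 180 degrees; "grip": the opening, from -1 (shut) to 1 (fully open). A call has 1 to 5 rows; each row is the pose to reach, as a shift and turn from the pose commanded when the call began, along the tool's axes at that moment, turning the shorter way round; what a row does not reach only later rows make up. A row lasts 1/12 s, in which the tool goes at most 41.7 mm and 7.16 degrees, less where a joint would pass 70% of its speed; a pose out of reach is approached as far as the arm can. A call with a number of a shift or a turn outside -1 to 1 is refused whole. A call with a gripper value outside its range is refused whole. The fingers move at their own pace and stop on an object; "grip_force" is the grip in N (left out, the last holds). Time passes only in rows, so rows that repeat a pose let the fingers close. It gives the time, the measured TCP pose, the force and the opening at its end, in the units of the state.
- get_state(): the state, without advancing time (a new reading comes with each control period).
- eyes.capture(name): name is "scene" or "top" or "wrist"; returns a dict with "pixels" (420x560x3 uint8, red, green, blue), "z_map" (420x560 float32, m along the optical axis (not along the pixel's ray), 0 where there is no reading), "vertical_fov" (degrees; the focal length in pixels is half the picture's height over the tangent of half this angle, whatever the lens; pixels are square), "cx", "cy" (the principal point, pixels), "origin" and "orientation" of the camera in the world; the wrist camera has in their place "T_tool_cam" (4x4, takes a point from camera to tool coordinates, whose origin is the TCP and whose axes are the tool frame's). Camera axes: x right, y down, z forward; pixel columns grow to the right and rows downward; lengths in m; the calibration is good to about 2 mm. A picture is of the moment at which its call begins: read the wrist's pose just before it.
- bot.hand_in(): hands the job in, once; it reports no verdict.
The state is a dict: "clock": time; "q": joint angles; "qd": joint speeds; "tau": joint torques, N m; "position": TCP position; "tool_rot": TCP orientation; "wrist_force": force on the tool from outside, world axes, zero at the start; "ft_torque": the same for the moment, N m; "opening": finger opening in m.
Only numpy, scipy, OpenCV 4.12 (cv2) and the standard library are available. Lean on these libraries where they do the work, as an engineer would, in place of code of your own. Each camera call takes 0.05 s, during which the arm holds its last target. There are 200 camera calls.

## Task

Clear the last grounds out of the box coffee mill: with a fingertip push its drawer fully home, then, pushing on the crank arm with one finger, wind the crank clockwise (seen from above) once all the way round and on until it next points straight back, away from the drawer, and leave it there. Push lightly and take hold of nothing: the mill stands loose and must not be lifted, tipped or shoved along the sill, and the tins, cup, spoon, bottle and basil pot stay where they are.

Things in the scene. Friction and masses are not known exactly. Their poses are not given: they have to be found in the camera images.
- mill: Box coffee mill standing loose on the sill, 1.4 kg. Origin: centre of its underside; z up; -x is its front, with the drawer, turned roughly to the robot. Dark plinth 124 mm square, 10 mm high; wooden box 110 mm square; top board 118 mm square, its upper face 92 mm above the sill. No bystander but the flat spoon has its centre within 220 mm of the mill's centre.
- crank_hub (a point): Foot of the crank's hub, on the mill's upright centre line, 158 mm above the sill: the axis the crank turns about. It sits on the neck (24 mm across) of a steel dome that is 106 mm across at its foot (92 mm above the sill) and 142 mm high at the neck. The brass cap nut on the hub reaches 190 mm.
- drawer (a joint): How far the drawer is pulled out towards the mill's -x (m): 0 = fully home (end stop, panel against the box); starts at 0.012 to 0.028. About 1 N of friction; stays where it is left. Front panel 96 mm wide, 16 to 68 mm above the sill, its outer face 63 mm before the mill's centre when home.
- drawer_knob (a point): Centre of the outer end of the drawer's round brass knob: 20 mm across, 20 mm proud of the panel, 45 mm above the sill, on the mill's x axis, 83 mm before its centre when the drawer is home. Moves with the drawer.
- crank (a joint): Crank angle about the mill's centre line (rad), growing clockwise seen from above, counting on over full turns, no stop. 0 and 6.28 = arm points to the mill's -x, over the drawer; 1.57 = to its +y; 3.14 = to +x, straight back; 4.71 = to -y. Starts at 1.2 to 2.6; to be left at 9.42. Friction 0.1 N m (1 to 2 N at the arm); stays where it is left.
- crank_arm (a point): Point on the centre line of the crank's flat, level, dark steel arm, 80 mm from the axis: a good place to push sideways. The arm is 14 mm wide, its underside 170 mm and upper face 176 mm above the sill, free on both sides from 20 to 98 mm from the axis; below it at 80 mm out there is nothing down to the sill or the top board's corners (92 mm).
- crank_knob (a point): Middle of the crank's upright dark wooden knob, fixed on the arm 115 mm from the axis; 32 mm across at its widest, from 176 to 208 mm above the sill. Its outer edge sweeps a circle of 131 mm radius.
- tin_low: Lowest of a tower of three loose round tins with press lids, each 88 mm across and 50 mm high, 0.16 kg (blue with pale lid). Origin: centre of its underside. Leave alone.
- tin_mid: Middle tin of the tower, red with pale lid; origin: centre of its underside, 50 mm above the sill. Leave alone.
- tin_top: Top tin, cream with green lid; origin: centre of its underside, 100 mm above the sill; the tower is 150 mm high. Leave alone.
- cup: Yellow ceramic cup, 80 mm across, 78 mm high, loose. Origin: centre of its underside. Leave alone.
- spoon: Bamboo spoon lying on the sill, 160 mm long, 44 mm across the bowl, 11 mm high, loose, bowl to its +x. Origin: on the sill, on its centre line, 70 mm from the bowl's end. Leave alone.
- bottle: Green glass bottle with a swing stopper, 72 mm across, 250 mm high, loose, the tallest thing near the mill. Origin: centre of its underside. Leave alone.
- basil: Terracotta pot of basil, 104 mm across, 170 mm high with its leaves, loose. Origin: centre of its underside. Leave alone.

How it is judged:
By the outcome, as a careful person would: the job done as asked, in the order asked, and still so for the second after the job is handed in, with the robot touching nothing.
It also fails if it takes over 67 s, if anything falls off the work surface, if the arm or the gripper's body presses on something with over 40 N, if the wrist force passes 120 N, or if a joint passes its speed limit or range.

## Working session

There is one attempt and no reset: what is moved stays moved. The work goes in short steps, Python scripts to look and compute and a tool call to move; the robot and the scene stay as the last step left them, time stands still between calls to the robot, and variables do not carry over. Pictures are saved under pics/ and viewed, about 8 in all and at most 12, crops included, and the job is handed in when it is done.

Besides the shell and the picture viewer there is one more tool, called after "Request:" as name([rows], argument=value, ...), one row to a line, values as JSON. play_rows: Moves the arm, as the interface text tells. Scaled input: -1 to 1 covers 0.1 m each way for a shift and 180 degrees each way for a turn. Its arguments: {"type":"object","properties":{"rows":{"type":"array"},"grip_force":{"type":"number"}},"required":["rows"]}

```bash
ls; mkdir -p pics; cat > h.py <<'E'
import numpy as np, cv2
from plant import get_state, eyes, bot
def cap(n):
    s=get_state(); c=eyes.capture(n); h,w=c["pixels"].shape[:2]
    f=h/2/np.tan(np.radians(c["vertical_fov"])/2)
    if "origin" in c: R=np.array(c["orientation"]);t=np.array(c["origin"])
    else:
        T=np.array(c["T_tool_cam"]);Rt=np.array(s["tool_rot"]);R=Rt@T[:3,:3];t=Rt@T[:3,3]+np.array(s["position"])
    v,u=np.mgrid[:h,:w]; z=c["z_map"]
    P=np.stack([(u-c["cx"])/f*z,(v-c["cy"])/f*z,z],-1)@R.T+t
    return dict(img=c["pixels"],P=P,z=z,R=R,t=t,f=f,cx=c["cx"],cy=c["cy"])
def save(c,name): cv2.imwrite("pics/"+name,c["img"][:,:,::-1])
def ray(c,u,v,zp):
    d=c["R"]@np.array([(u-c["cx"])/c["f"],(v-c["cy"])/c["f"],1]); return c["t"]+d*(zp-c["t"][2])/d[2]
E
python3 - <<'E'
from h import *
s=get_state(); print({k:np.round(v,3).tolist() for k,v in s.items()})
a=cap("scene");b=cap("top")
cv2.imwrite("pics/a.png",a["img"][:,:,::-1]);cv2.imwrite("pics/b.png",b["img"][:,:,::-1])
print(a["t"],a["f"],b["t"],b["f"],a["R"],b["R"])
E
```

```text
pics
{'clock': 0.0, 'q': [-1.298, 0.427, 0.074, 1.607, -0.034, 1.111, -0.067], 'qd': [-0.001, 0.001, 0.0, -0.001, -0.001, 0.002, -0.001], 'tau': [-0.0, -94.985, 3.761, -46.351, 0.019, 0.01, -0.0], 'position': [0.276, 0.615, 0.25], 'tool_rot': [[-0.0, -0.912, 0.409], [-0.001, 0.409, 0.912], [-1.0, -0.0, -0.001]], 'wrist_force': [-1.34, 0.322, -0.232], 'ft_torque': [0.005, 0.053, 0.012], 'opening': 0.085}
[ 1.03560285 -0.68372099  0.74522422] 415.6173257209438 [0.41871627 0.04866231 1.49643106] 518.8363953083048 [[ 0.84723551  0.30577019 -0.43439221]
 [ 0.53120615 -0.48232329  0.6965517 ]
 [ 0.00346726 -0.82089514 -0.57106842]] [[ 0.00537849 -0.99180741  0.1276289 ]
 [-0.99984189 -0.00317051  0.01749682]
 [-0.01694882 -0.12770283 -0.99166765]]
```

View pics/a.png

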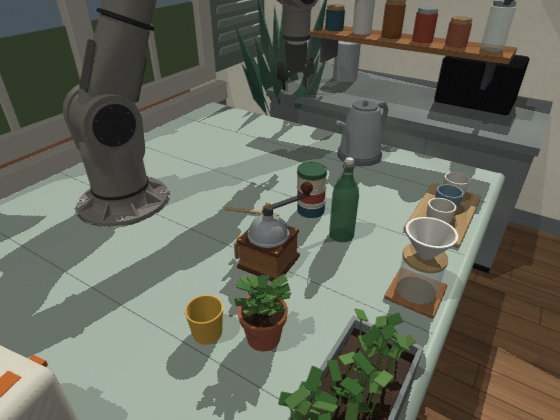

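View pics/b.png

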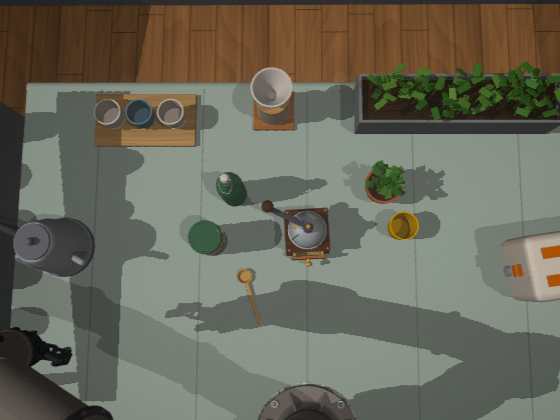

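Top view: mill near (308,232), with the drawer knob toward the robot at (308,263). The crank knob is at (267,207), back-left. The bottle is at (231,188), tins (205,237), spoon (250,290), cup (403,226), basil (384,182).

```bash
cat > m.py <<'E'
from h import *
b=cap("top");P=b["P"];H=P[...,2]
def fp(lo,hi,box):
    u0,v0,u1,v1=box;m=np.zeros(H.shape,bool);m[v0:v1,u0:u1]=True
    m&=(H>lo)&(H<hi);return m
m=fp(.082,.102,(275,200,340,268)); p=P[m]; 
r=cv2.minAreaRect(p[:,:2].astype(np.float32)*1000);print("board",r,p[:,2].mean(),m.sum())
m=fp(.180,.215,(255,190,320,245)); 
n,l,st,ce=cv2.connectedComponentsWithStats(m.astype(np.uint8))
for i in range(1,n):
    q=P[l==i];print("hi",st[i],ce[i],q.mean(0),q.min(0),q.max(0))
m=fp(.163,.18,(255,190,320,245));q=P[m];print("arm",q.mean(0),len(q),cv2.fitLine(q[:,:2].astype(np.float32),2,0,.01,.01).ravel())
hsv=cv2.cvtColor(b["img"],cv2.COLOR_RGB2HSV)
m=fp(.03,.075,(290,245,330,275));q=P[m];print("drawer",len(q),q.min(0),q.max(0))
for h in (.03,.07,): pass
ys,xs=np.nonzero(m)
for y in range(250,272):
    print(y,[int(1000*H[y,x]) for x in range(300,318,2)],hsv[y,308].tolist(),np.round(P[y,308],3).tolist())
for n,box,lo in (("tins",(180,210,230,262),.12),("bottle",(210,165,252,212),.03),("cup",(385,205,425,245),.03),("basil",(355,150,420,208),.03)):
    q=P[fp(lo,.3,box)];print(n,q.min(0),q.max(0))
for pt,z in (((308,263),.045),((267,207),.208),((308,229),.19)): print(pt,ray(b,*pt,z))
cv2.imwrite("pics/c.png",cv2.resize(b["img"][190:280,250:350,::-1],None,fx=6,fy=6,interpolation=cv2.INTER_CUBIC))
E
python3 m.py
```

```text
board ((564.0316772460938, 3.5838623046875), (118.31328582763672, 118.01409912109375), 3.5481159687042236) 0.09324413605629402 782
hi [261 200  12  13 121] [266.71900826 205.95867769] [0.61183725 0.10722376 0.20443425] [0.59702405 0.09392793 0.19139063] [0.62799903 0.12183683 0.21152308]
hi [274 211   2   1   2] [274.5 211. ] [0.60240146 0.08824824 0.18059753] [0.60234127 0.08695323 0.18013874] [0.60246165 0.08954325 0.18105631]
hi [272 212   1   1   1] [272. 212.] [0.59979381 0.09463412 0.18061645] [0.59979381 0.09463412 0.18061645] [0.59979381 0.09463412 0.18061645]
hi [277 212   1   2   2] [277.  212.5] [0.59851722 0.08181292 0.18078823] [0.59723988 0.08180742 0.1806821 ] [0.59979456 0.08181842 0.18089436]
hi [284 213   1   1   1] [284. 213.] [0.59713631 0.06387416 0.18185163] [0.59713631 0.06387416 0.18185163] [0.59713631 0.06387416 0.18185163]
hi [281 215   1   1   1] [281. 215.] [0.59217167 0.07154735 0.18020004] [0.59217167 0.07154735 0.18020004] [0.59217167 0.07154735 0.18020004]
hi [284 215   1   1   1] [284. 215.] [0.59206648 0.06385814 0.1811813 ] [0.59206648 0.06385814 0.
[... 2801 characters left out ...]
45] [0.463, -0.004, -0.001]
269 [-1, -1, -5, 0, 5, 2, 0, -1, -2] [60, 18, 145] [0.46, -0.003, 0.006]
270 [-1, -1, 3, -9, 5, -5, 0, 0, -4] [57, 19, 145] [0.457, -0.003, 0.006]
271 [2, -2, 0, 2, 3, 0, -5, 1, 0] [58, 21, 146] [0.454, -0.003, 0.003]
tins [0.49563905 0.2296436  0.12126928] [0.58275768 0.3154323  0.15811353]
bottle [0.64077016 0.17636148 0.030084  ] [0.70871467 0.24448957 0.25300972]
cup [ 0.5399852  -0.30063846  0.03001219] [ 0.61873192 -0.22270846  0.08598705]
basil [ 0.63886339 -0.25690775  0.06644954] [ 0.74577172 -0.15042216  0.16974549]
(308, 263) [ 0.47532396 -0.00206545  0.045     ]
(267, 207) [0.60866137 0.10633512 0.208     ]
(308, 229) [0.55538183 0.00289116 0.19      ]
```

View pics/c.png

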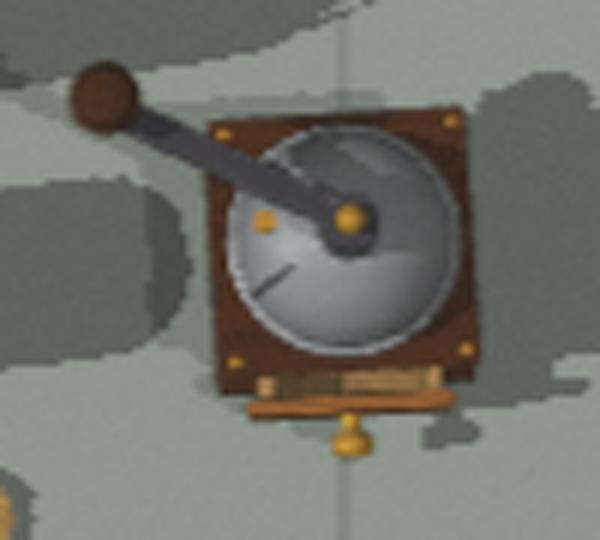

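Mill centre is (0.564, 0.004), yaw about +3.5°. The board measures 118 mm as it should. The crank is at about 2.07 rad and the drawer about 13 mm out. First I turn the tool to line up with the mill axes and close the fingers.

Request:
play_rows([
  {"y": -0.12,"z": -0.17,"roll": 0.035,"grip": -1},
  {"y": -0.24,"z": -0.34,"roll": 0.07,"grip": -1},
  {"y": -0.36,"z": -0.5,"roll": 0.105,"grip": -1},
  {"y": -0.48,"z": -0.67,"roll": 0.14,"grip": -1},
  {"y": -0.6,"z": -0.84,"roll": 0.175,"grip": -1},
])

```text
validation failed for argument at $.ro...
```

```bash
cat > st.py <<'E'
from h import *
import sys
C=np.array([.564,.0036]);YAW=np.radians(3.5)
def st(tgt=None):
    s=get_state();p=np.array(s["position"]);R=np.array(s["tool_rot"]);M=np.array([[np.cos(YAW),np.sin(YAW)],[-np.sin(YAW),np.cos(YAW)]])
    mp=M@(p[:2]-C);print("t",round(s["clock"],2),"world",p.round(4),"mill",mp.round(4),"F",np.round(s["wrist_force"],2),"op",round(s["opening"],4),"q7",round(s["q"][6],2))
    print("roll to align (units of 180deg)",round((np.arctan2(R[1,2],R[0,2])-YAW)/np.pi,4),"tilt",R[:,0].round(3))
    if tgt:
        w=np.r_[M.T@np.array(tgt[:2])+C,tgt[2]]; print("shift xyz/0.1:",(R.T@(w-p)/.1).round(3))
st([float(a) for a in sys.argv[1:4]])
E
python3 st.py -0.125 0 0.25
```

```text
t 0.15 world [0.2763 0.6155 0.2498] mill [-0.2498  0.6284] F [ 0.34 -0.23  0.36] op 0.0856 q7 -0.07
roll to align (units of 180deg) 0.3463 tilt [-0.    -0.001 -1.   ]
shift xyz/0.1: [ 3.000e-03 -4.024e+00 -4.985e+00]
```

Request:
play_rows([
  {"x": 0,"y": -0.12,"z": -0.17,"roll": 0.035,"grip": -1},
  {"x": 0,"y": -0.24,"z": -0.34,"roll": 0.07,"grip": -1},
  {"x": 0,"y": -0.36,"z": -0.5,"roll": 0.105,"grip": -1},
  {"x": 0,"y": -0.48,"z": -0.67,"roll": 0.14,"grip": -1},
  {"x": 0,"y": -0.6,"z": -0.84,"roll": 0.175,"grip": -1},
])

```text
clock: 0.57
position: [0.2968, 0.5135, 0.25]
tool_rot: [[-0.0, -0.559, 0.829], [-0.0, 0.829, 0.559], [-1.0, -0.0, -0.0]]
wrist_force: [0.7, 0.3, -0.1]
opening: 0.0256
```

Request:
play_rows([
  {"x": 0,"y": -0.2,"z": -0.03,"roll": 0.034,"grip": -1},
  {"x": 0,"y": -0.4,"z": -0.06,"roll": 0.068,"grip": -1},
  {"x": 0,"y": -0.6,"z": -0.1,"roll": 0.102,"grip": -1},
  {"x": 0,"y": -0.8,"z": -0.13,"roll": 0.136,"grip": -1},
  {"x": 0,"y": -0.97,"z": -0.17,"roll": 0.17,"grip": -1},
])

```text
clock: 0.98
position: [0.3379, 0.4235, 0.2502]
tool_rot: [[-0.0, -0.059, 0.998], [-0.0, 0.998, 0.059], [-1.0, -0.0, -0.0]]
wrist_force: [-0.4, 0.4, -0.2]
opening: 0.0001
```

```bash
python3 st.py -0.125 0 0.25
```

```text
t 0.98 world [0.3379 0.4235 0.2502] mill [-0.2     0.4329] F [-0.4   0.37 -0.19] op 0.0001 q7 -0.88
roll to align (units of 180deg) -0.0006 tilt [-0. -0. -1.]
shift xyz/0.1: [ 3.000e-03 -4.328e+00  7.580e-01]
```

Request:
play_rows([
  {"x": 0,"y": -0.33,"z": 0.25,"roll": 0,"grip": -1},
  {"x": 0,"y": -0.66,"z": 0.5,"roll": 0,"grip": -1},
  {"x": 0,"y": -1,"z": 0.75,"roll": 0,"grip": -1},
])

```text
clock: 1.23
position: [0.4189, 0.3292, 0.2504]
tool_rot: [[-0.0, -0.066, 0.998], [0.0, 0.998, 0.066], [-1.0, 0.0, -0.0]]
wrist_force: [0.9, 0.7, 0.1]
opening: 0.0002
```

Request:
play_rows([
  {"x": 0,"y": -0.33,"z": 0,"roll": 0,"grip": -1},
  {"x": 0,"y": -0.66,"z": 0,"roll": 0,"grip": -1},
  {"x": 0,"y": -1,"z": 0,"roll": 0,"grip": -1},
])

```text
clock: 1.48
position: [0.4249, 0.2289, 0.25]
tool_rot: [[-0.0, -0.065, 0.998], [-0.0, 0.998, 0.065], [-1.0, -0.0, -0.0]]
wrist_force: [1.1, -0.2, 0.6]
opening: 0.0001
```

Request:
play_rows([
  {"x": 0,"y": -0.33,"z": 0,"roll": 0,"grip": -1},
  {"x": 0,"y": -0.66,"z": 0,"roll": 0,"grip": -1},
  {"x": 0,"y": -1,"z": 0,"roll": 0,"grip": -1},
])

```text
clock: 1.73
position: [0.4311, 0.1293, 0.2503]
tool_rot: [[-0.0, -0.065, 0.998], [0.0, 0.998, 0.065], [-1.0, 0.0, -0.0]]
wrist_force: [0.9, 0.0, 1.0]
opening: -0.0001
```

Request:
play_rows([
  {"x": 0,"y": -0.33,"z": 0,"roll": 0,"grip": -1},
  {"x": 0,"y": -0.66,"z": 0,"roll": 0,"grip": -1},
  {"x": 0,"y": -1,"z": 0,"roll": 0,"grip": -1},
  {"x": 0,"y": -1,"z": 0,"roll": 0,"grip": -1},
])

```text
clock: 2.07
position: [0.4377, 0.0255, 0.2505]
tool_rot: [[0.0, -0.059, 0.998], [-0.0, 0.998, 0.059], [-1.0, -0.0, 0.0]]
wrist_force: [0.1, -0.5, 0.1]
opening: 0.0002
```

```bash
python3 st.py -0.125 0 0.055; python3 -c "
from h import *
c=cap('wrist');save(c,'w1.png')
P=c['P'];H=P[...,2];hsv=cv2.cvtColor(c['img'],cv2.COLOR_RGB2HSV)
m=(hsv[...,0]>14)&(hsv[...,0]<26)&(hsv[...,1]>120)&(hsv[...,2]>70)&(H>.03)&(H<.06);q=P[m];print(len(q),q.min(0) if len(q) else 0,q.max(0) if len(q) else 0)"
```

```text
t 2.07 world [0.4377 0.0255 0.2505] mill [-0.1248  0.0295] F [ 0.08 -0.46  0.08] op 0.0002 q7 -0.13
roll to align (units of 180deg) -0.0007 tilt [ 0. -0. -1.]
shift xyz/0.1: [ 1.955 -0.295 -0.002]
247 [ 0.46929967 -0.05090671  0.03086472] [0.55170916 0.05736567 0.05493432]
```

View pics/w1.png

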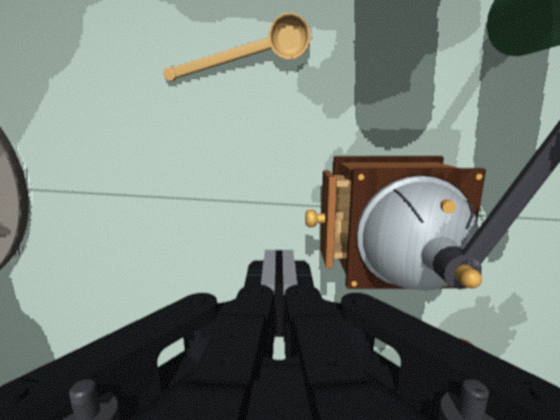

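Wrist view: shut fingers at (280,265), knob at (313,217), drawer ajar. The knuckles look wide, so I measure their profile before going low beside the mill.

```bash
python3 - <<'E'
from h import *
s=get_state();c=cap('wrist');R=np.array(s["tool_rot"]);Q=(c['P']-np.array(s["position"]))@R
m=(c['z']>0)&(np.abs(Q[...,2])<.09)&(np.abs(Q[...,1])<.06)&(Q[...,0]<.025)
q=Q[m]*1000
for a in range(-70,25,6):
    k=q[(q[:,0]>=a)&(q[:,0]<a+6)]
    if len(k):print(a,len(k),"z",np.percentile(k[:,2],[1,99]).round(0),"y",np.percentile(k[:,1],[1,99]).round(0))
print(c['t']-np.array(s["position"]))
E
```

```text
-70 11163 z [-56.  59.] y [ 3. 17.]
-64 7687 z [-56.  58.] y [-0. 17.]
-58 7800 z [-51.  53.] y [-6. 17.]
-52 4859 z [-46.  49.] y [-6. 17.]
-46 2854 z [-42.  44.] y [-9. 16.]
-40 4723 z [-37.  39.] y [-9. 12.]
-34 2450 z [-33.  35.] y [-9. 14.]
-28 1367 z [-28.  30.] y [-10.  14.]
-22 736 z [-15.  16.] y [-11.  12.]
-16 263 z [-12.  10.] y [ 7. 11.]
-10 463 z [-12.  15.] y [ 6. 11.]
-4 383 z [-12.  14.] y [ 6. 11.]
2 365 z [-12.  15.] y [ 6. 11.]
8 263 z [-11.  14.] y [ 6. 11.]
14 53 z [-5.  7.] y [10. 11.]
[-0.0029879   0.06665313  0.12293338]
```

Finger half-widths are about 13 mm (z) by 11 mm (y), and the knuckles fan out along z. So I turn the tool 90°, keep the slim side to the mill, then descend.

Request:
play_rows([
  {"x": 0,"y": -0.06,"z": 0,"roll": -0.035,"grip": -1},
  {"x": 0,"y": -0.12,"z": 0,"roll": -0.07,"grip": -1},
  {"x": 0,"y": -0.18,"z": 0,"roll": -0.105,"grip": -1},
  {"x": 0,"y": -0.24,"z": 0,"roll": -0.14,"grip": -1},
  {"x": 0,"y": -0.295,"z": 0,"roll": -0.175,"grip": -1},
])

```text
clock: 2.58
position: [0.4398, 0.0024, 0.2503]
tool_rot: [[-0.0, -0.583, 0.813], [-0.0, 0.813, 0.583], [-1.0, 0.0, -0.0]]
wrist_force: [0.1, -0.0, -0.2]
opening: -0.0001
```

Request:
play_rows([
  {"x": 0.15,"y": 0,"z": 0,"roll": -0.035,"grip": -1},
  {"x": 0.3,"y": 0,"z": 0,"roll": -0.07,"grip": -1},
  {"x": 0.45,"y": 0,"z": 0,"roll": -0.105,"grip": -1},
  {"x": 0.6,"y": 0,"z": 0,"roll": -0.14,"grip": -1},
  {"x": 0.75,"y": 0,"z": 0,"roll": -0.175,"grip": -1},
])

```text
clock: 3.0
position: [0.4398, 0.0027, 0.1745]
tool_rot: [[-0.0, -0.921, 0.388], [0.0, 0.388, 0.921], [-1.0, 0.0, -0.0]]
wrist_force: [-0.2, 1.4, 0.3]
opening: -0.0001
```

Request:
play_rows([
  {"x": 0.15,"y": 0,"z": 0,"roll": -0.035,"grip": -1},
  {"x": 0.3,"y": 0,"z": 0,"roll": -0.07,"grip": -1},
  {"x": 0.45,"y": 0,"z": 0,"roll": -0.105,"grip": -1},
  {"x": 0.6,"y": 0,"z": 0,"roll": -0.14,"grip": -1},
  {"x": 0.75,"y": 0,"z": 0,"roll": -0.15,"grip": -1},
])

```text
clock: 3.42
position: [0.4398, 0.0027, 0.0994]
tool_rot: [[-0.0, -0.997, -0.074], [0.0, -0.074, 0.997], [-1.0, 0.0, 0.0]]
wrist_force: [0.3, 0.6, 0.4]
opening: 0.0003
```

```bash
python3 st.py -0.12 0 0.055
```

```text
t 3.42 world [0.4398 0.0027 0.0994] mill [-0.1241  0.0067] F [0.33 0.58 0.39] op 0.0003 q7 1.73
roll to align (units of 180deg) 0.504 tilt [-0.  0. -1.]
shift xyz/0.1: [ 0.444 -0.04  -0.068]
```

Request:
play_rows([
  {"x": 0.22,"y": 0,"z": -0.035,"roll": 0,"grip": -1},
  {"x": 0.44,"y": -0.02,"z": -0.07,"roll": 0,"grip": -1},
  {"x": 0.44,"y": -0.06,"z": -0.07,"roll": 0,"grip": -1},
  {"x": 0.44,"y": -0.1,"z": -0.07,"roll": 0,"grip": -1},
])

```text
clock: 3.75
position: [0.4499, -0.0044, 0.0558]
tool_rot: [[-0.003, -0.998, -0.065], [-0.001, -0.065, 0.998], [-1.0, 0.003, -0.0]]
wrist_force: [-0.5, 0.2, 0.6]
opening: -0.0003
```

Request:
play_rows([
  {"x": 0,"y": -0.03,"z": 0,"roll": 0,"grip": -1},
  {"x": 0,"y": -0.06,"z": 0,"roll": 0,"grip": -1},
  {"x": 0,"y": -0.09,"z": 0,"roll": 0,"grip": -1},
  {"x": 0,"y": -0.12,"z": 0,"roll": 0,"grip": -1},
])

```text
clock: 4.08
position: [0.4628, -0.0035, 0.0571]
tool_rot: [[0.001, -0.998, -0.066], [0.001, -0.066, 0.998], [-1.0, -0.001, 0.0]]
wrist_force: [-0.9, 1.3, 0.7]
opening: 0.0001
```

```bash
python3 st.py -0.094 0 0.055; sed -i 's/^m=fp(.163.*$//; s/^for pt.*//' m.py; python3 m.py | egrep "board|drawer"
```

```text
t 4.08 world [ 0.4628 -0.0035  0.0571] mill [-0.1014 -0.0009] F [-0.95  1.27  0.74] op 0.0001 q7 1.82
roll to align (units of 180deg) 0.5014 tilt [ 0.001  0.001 -1.   ]
shift xyz/0.1: [ 0.021 -0.074  0.009]
board ((564.5910034179688, 3.63055419921875), (117.19927978515625, 117.96141815185547), 3.58844256401062) 0.09349350872201535 494Traceback (most recent call last):
  File "m.py", line 14, in <module>
    m=fp(.03,.075,(290,245,330,275));q=P[m];print("drawer",len(q),q.min(0),q.max(0))
                                                                  ~~~~~^^^
    return umr_minimum(a, axis, None, out, keepdims, initial, where)
ValueError: zero-size array to reduction operation minimum which has no identity
```

Request:
play_rows([
  {"x": 0,"y": -0.02,"z": 0,"roll": 0,"grip": -1},
  {"x": 0,"y": -0.04,"z": 0,"roll": 0,"grip": -1},
  {"x": 0,"y": -0.04,"z": 0,"roll": 0,"grip": -1},
])

```text
clock: 4.38
position: [0.4666, -0.0036, 0.0565]
tool_rot: [[0.0, -0.998, -0.065], [0.0, -0.065, 0.998], [-1.0, -0.0, -0.0]]
wrist_force: [-0.7, -0.1, -0.4]
opening: -0.0001
```

Request:
play_rows([
  {"x": 0,"y": -0.01,"z": 0,"roll": 0,"grip": -1},
  {"x": 0,"y": -0.01,"z": 0,"roll": 0,"grip": -1},
])

```text
clock: 4.55
position: [0.4673, -0.0037, 0.0563]
tool_rot: [[-0.0, -0.998, -0.065], [-0.0, -0.065, 0.998], [-1.0, 0.0, -0.0]]
wrist_force: [0.7, 1.2, -0.2]
opening: 0.0002
```

```bash
for i in 1 2 3; do python3 -c "
from h import *
c=cap('scene');
if $i==1: cv2.imwrite('pics/s1.png',cv2.resize(c['img'][205:285,210:320,::-1],None,fx=6,fy=6,interpolation=cv2.INTER_CUBIC))"; python3 st.py -0.094 0 0.055|head -1; done
```

```text
t 4.6 world [ 0.4672 -0.0037  0.0563] mill [-0.097  -0.0013] F [-0.8  -0.93  0.13] op 0.0001 q7 1.82
t 4.65 world [ 0.4672 -0.0037  0.0563] mill [-0.0971 -0.0014] F [-0.82 -0.41 -0.42] op -0.0 q7 1.82
t 4.7 world [ 0.4672 -0.0037  0.0563] mill [-0.0971 -0.0014] F [0.36 0.11 0.04] op 0.0002 q7 1.82
```

View pics/s1.png

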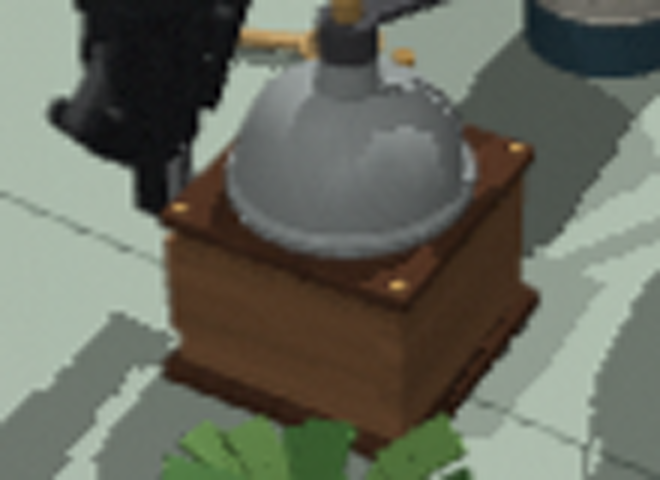

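The scene camera can't see the drawer front; finger at (160,190) of the crop beside the box. I go on in 1 mm steps, watching the force.

Request:
play_rows([
  {"x": 0,"y": -0.01,"z": 0,"roll": 0,"grip": -1},
  {"x": 0,"y": -0.01,"z": 0,"roll": 0,"grip": -1},
])

```text
clock: 4.87
position: [0.4682, -0.0036, 0.0563]
tool_rot: [[-0.0, -0.998, -0.065], [-0.0, -0.065, 0.998], [-1.0, 0.0, -0.0]]
wrist_force: [-0.3, -0.0, 0.6]
opening: -0.0001
```

Request:
play_rows([
  {"x": 0,"y": -0.01,"z": 0,"roll": 0,"grip": -1},
  {"x": 0,"y": -0.01,"z": 0,"roll": 0,"grip": -1},
])

```text
clock: 5.03
position: [0.4693, -0.0035, 0.0563]
tool_rot: [[-0.0, -0.998, -0.065], [-0.0, -0.065, 0.998], [-1.0, 0.0, -0.0]]
wrist_force: [-1.1, 0.9, -0.7]
opening: -0.0002
```

```bash
cat > fr.py <<'E'
from h import *
F=[]
for i in range(4):
    eyes.capture("scene");s=get_state();F.append(s["wrist_force"])
print(np.mean(F,0).round(2),np.array(s["position"]).round(4))
E
python3 fr.py; python3 m.py 2>&1| egrep "^board"
```

```text
[-0.05 -0.34 -0.14] [ 0.4692 -0.0035  0.0563]
board ((564.4420776367188, 3.5403480529785156), (117.0882797241211, 118.16963195800781), 3.602165937423706) 0.09319223650735237 462
```

Request:
play_rows([
  {"x": 0,"y": -0.007,"z": 0,"roll": 0,"grip": -1},
  {"x": 0,"y": -0.007,"z": 0,"roll": 0,"grip": -1},
])

```text
clock: 5.45
position: [0.4699, -0.0034, 0.0563]
tool_rot: [[-0.0, -0.998, -0.065], [0.0, -0.065, 0.998], [-1.0, 0.0, 0.0]]
wrist_force: [0.1, -0.2, -0.4]
opening: 0.0003
```

```bash
python3 fr.py
```

```text
[-0.43 -0.07 -0.02] [ 0.4699 -0.0034  0.0563]
```

Request:
play_rows([
  {"x": 0,"y": -0.007,"z": 0,"roll": 0,"grip": -1},
  {"x": 0,"y": -0.007,"z": 0,"roll": 0,"grip": -1},
])

```text
clock: 5.82
position: [0.4702, -0.0034, 0.0562]
tool_rot: [[-0.001, -0.998, -0.065], [0.0, -0.065, 0.998], [-1.0, 0.001, 0.0]]
wrist_force: [-4.0, -0.7, 1.0]
opening: -0.0002
```

```bash
python3 fr.py; python3 m.py 2>&1| egrep "^board"
```

```text
[-3.82  0.27  1.58] [ 0.4702 -0.0034  0.0562]
board ((564.5267944335938, 3.5741004943847656), (116.70046997070312, 118.12022399902344), 3.6081042289733887) 0.09335328246272027 455
```

Force reached about 4 N at TCP −0.094 in the mill frame, exactly where the home stop should be. Backing off, rising, and checking the drawer.

Request:
play_rows([
  {"x": 0,"y": 0.1,"z": 0,"roll": 0,"grip": -1},
  {"x": 0,"y": 0.27,"z": 0,"roll": 0,"grip": -1},
  {"x": -0.3,"y": 0.27,"z": 0,"roll": 0,"grip": -1},
  {"x": -0.65,"y": 0.27,"z": 0,"roll": 0,"grip": -1},
  {"x": -1,"y": 0.27,"z": 0,"roll": 0,"grip": -1},
])

```text
clock: 6.48
position: [0.4425, -0.0058, 0.1571]
tool_rot: [[-0.001, -0.998, -0.064], [-0.001, -0.064, 0.998], [-1.0, 0.001, -0.001]]
wrist_force: [1.7, 1.2, 0.1]
opening: -0.0003
```

Request:
play_rows([
  {"x": -0.3,"y": 0,"z": 0.33,"roll": 0,"grip": -1},
  {"x": -0.6,"y": 0,"z": 0.66,"roll": 0,"grip": -1},
  {"x": -0.94,"y": 0,"z": 1,"roll": 0,"grip": -1},
])

```text
clock: 6.73
position: [0.437, 0.0867, 0.2432]
tool_rot: [[0.001, -0.998, -0.064], [0.001, -0.064, 0.998], [-1.0, -0.001, 0.001]]
wrist_force: [0.5, -0.1, -0.6]
opening: 0.0001
```

```bash
python3 st.py 0.002 0.073 0.25; python3 m.py 2>&1|egrep "^(board|drawer|hi|25|26)"|egrep -v " 1\] \[| 2\] \["; python3 -c "
from h import *
c=cap('top');cv2.imwrite('pics/c2.png',cv2.resize(c['img'][190:280,250:350,::-1],None,fx=6,fy=6,interpolation=cv2.INTER_CUBIC))"
```

```text
t 6.73 world [0.437  0.0867 0.2432] mill [-0.1217  0.0907] F [ 0.51 -0.12 -0.64] op 0.0001 q7 1.33
roll to align (units of 180deg) 0.5008 tilt [ 0.001  0.001 -1.   ]
shift xyz/0.1: [-0.066 -1.237 -0.18 ]
board ((563.9320678710938, 3.6416358947753906), (118.31018829345703, 117.87889862060547), 3.554104804992676) 0.09333243296996482 670
hi [261 200  12  13 122] [266.75409836 206.        ] [0.61180348 0.10715624 0.20394851] [0.597148   0.09390427 0.18130791] [0.62818647 0.12210935 0.21396526]
hi [304 224   7   6  24] [307.54166667 226.04166667] [0.56319108 0.00395605 0.18736939] [ 0.55630394 -0.00232491  0.18008819] [0.56850276 0.01275931 0.19518176]
drawer 111 [ 0.48080577 -0.0454688   0.0370477 ] [0.50776356 0.02894328 0.07452   ]
250 [94, 96, 91, 89, 91, 90, 96, 92, 95] [11, 141, 76] [0.509, -0.0, 0.092]
251 [89, 93, 96, 92, 88, 89, 95, 85, 71] [9, 133, 73] [0.506, -0.001, 0.089]
252 [66, 67, 70, 72, 67, 66, 71, 70, 66] [13, 161, 136] [0.505, -0.001, 0.068]
253 [70, 66, 67, 68, 69, 67, 68, 62, 61] [13, 159, 117] [0.502, -0.001, 0.07]
254 [54, 48, 41, 47, 47, 18, 1, 0, -2] [19, 173, 1
[... 298 characters left out ...]
7, 169] [0.489, -0.002, 0.058]
259 [0, 3, -2, 55, 60, 52, -1, 6, -5] [19, 181, 187] [0.486, -0.002, 0.061]
260 [3, -6, 5, 56, 51, 49, 0, 0, -2] [19, 180, 154] [0.483, -0.002, 0.051]
261 [-2, -1, -2, 46, 3, -5, 0, -1, 0] [22, 71, 108] [0.483, -0.004, 0.004]
262 [5, 6, 0, -1, -4, -2, 0, 0, 0] [58, 21, 144] [0.48, -0.004, -0.004]
264 [5, -2, 0, 2, 1, -2, 0, -3, 0] [60, 21, 145] [0.474, -0.004, 0.001]
265 [596, 11, 0, -1, 3, -5, -1, 7, 7] [57, 19, 146] [0.471, -0.003, 0.004]
266 [603, 2, -1, -1, 4, 0, -2, 5, -5] [58, 21, 147] [0.468, -0.003, 0.005]
267 [604, 4, 5, 0, -1, 0, 2, 2, 4] [58, 21, 146] [0.466, -0.004, -0.001]
269 [605, 4, -7, 0, -3, -4, -2, -4, -7] [57, 18, 145] [0.46, -0.004, -0.003]
```

View pics/c2.png

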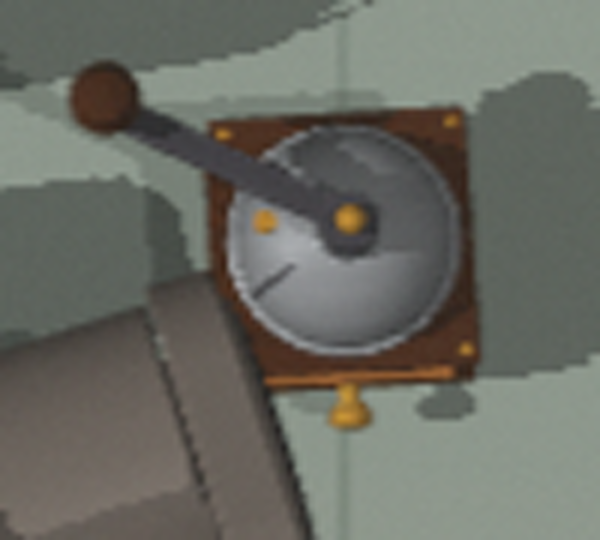

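Close view: the drawer panel is flush and its knob ends at (348,430) px, x≈0.481 m, i.e. 83 mm before the centre. The mill and crank have not moved. Next I go over to the start point beside the arm.

Request:
play_rows([
  {"x": -0.03,"y": -0.3,"z": -0.05,"roll": 0,"grip": -1},
  {"x": -0.06,"y": -0.6,"z": -0.1,"roll": 0,"grip": -1},
  {"x": -0.06,"y": -0.9,"z": -0.15,"roll": 0,"grip": -1},
])

```text
clock: 7.08
position: [0.5296, 0.0767, 0.2481]
tool_rot: [[0.002, -0.998, -0.066], [0.001, -0.066, 0.998], [-1.0, -0.002, 0.001]]
wrist_force: [0.6, 0.5, -0.3]
opening: 0.0001
```

Request:
play_rows([
  {"x": 0,"y": -0.2,"z": -0.02,"roll": 0,"grip": -1},
  {"x": 0,"y": -0.34,"z": -0.03,"roll": 0,"grip": -1},
  {"x": 0,"y": -0.34,"z": -0.03,"roll": 0,"grip": -1},
])

```text
clock: 7.33
position: [0.5645, 0.0753, 0.2469]
tool_rot: [[0.001, -0.998, -0.064], [-0.001, -0.064, 0.998], [-1.0, -0.001, -0.001]]
wrist_force: [-0.5, -0.1, -0.2]
opening: 0.0003
```

```bash
python3 st.py 0.002 0.073 0.182
```

```text
t 7.33 world [0.5645 0.0753 0.2469] mill [0.0049 0.0716] F [-0.54 -0.09 -0.24] op 0.0003 q7 1.56
roll to align (units of 180deg) 0.501 tilt [ 0.001 -0.001 -1.   ]
shift xyz/0.1: [0.649 0.029 0.015]
```

Descend, then compute the circle table.

Request:
play_rows([
  {"x": 0.2,"y": 0.03,"z": 0.015,"roll": 0,"grip": -1},
  {"x": 0.45,"y": 0.03,"z": 0.015,"roll": 0,"grip": -1},
  {"x": 0.65,"y": 0.03,"z": 0.015,"roll": 0,"grip": -1},
  {"x": 0.65,"y": 0.03,"z": 0.015,"roll": 0,"grip": -1},
])

```text
clock: 7.67
position: [0.5569, 0.0767, 0.1792]
tool_rot: [[-0.005, -0.998, -0.065], [-0.002, -0.065, 0.998], [-1.0, 0.005, -0.001]]
wrist_force: [-0.8, -0.2, -0.3]
opening: 0.0002
```

```bash
python3 st.py 0.002 0.073 0.182; cat > circ.py <<'E'
import numpy as np,sys
# start mill xy, start phi, step deg, n calls
x,y,phi,step,n=[float(a) for a in sys.argv[1:6]]
def tcp(f):
    r=np.radians(f);d=.007+.011*abs(np.sin(r))+.013*abs(np.cos(r))
    return .065*np.array([np.cos(r),np.sin(r)])+d*np.array([-np.sin(r),np.cos(r)])
c=np.array([x,y])
for k in range(int(n)):
    rows=[]
    for i in range(5):
        phi-=step;p=tcp(phi)-c;rows.append((round(-p[0]/.1,2),round(p[1]/.1,2)))
    print(round(phi,1),rows)
    c=c+np.array([-rows[-1][0],rows[-1][1]])*.1
print(c)
E
python3 circ.py 0.002 0.073 62 4 2
```

```text
t 7.67 world [0.5569 0.0767 0.1792] mill [-0.0027  0.0734] F [-0.79 -0.2  -0.27] op 0.0002 q7 1.6
roll to align (units of 180deg) 0.5013 tilt [-0.005 -0.002 -1.   ]
shift xyz/0.1: [-0.028 -0.047 -0.004]
42.0 [(np.float64(-0.13), np.float64(-0.06)), (np.float64(-0.17), np.float64(-0.07)), (np.float64(-0.22), np.float64(-0.08)), (np.float64(-0.26), np.float64(-0.1)), (np.float64(-0.3), np.float64(-0.12))]
22.0 [(np.float64(-0.04), np.float64(-0.02)), (np.float64(-0.09), np.float64(-0.05)), (np.float64(-0.12), np.float64(-0.08)), (np.float64(-0.16), np.float64(-0.11)), (np.float64(-0.2), np.float64(-0.15))]
[0.052 0.046]
```

Request:
play_rows([
  {"x": -0.02,"y": -0.03,"z": 0,"roll": 0,"grip": -1},
  {"x": -0.02,"y": -0.03,"z": 0,"roll": 0,"grip": -1},
  {"x": -0.02,"y": -0.03,"z": 0,"roll": 0,"grip": -1},
])

```text
clock: 7.92
position: [0.5633, 0.0776, 0.1862]
tool_rot: [[0.002, -0.998, -0.065], [0.001, -0.065, 0.998], [-1.0, -0.002, 0.001]]
wrist_force: [-0.5, -0.7, 0.2]
opening: 0.0001
```

```bash
python3 st.py 0.002 0.073 0.182
```

```text
t 7.92 world [0.5633 0.0776 0.1862] mill [0.0038 0.0739] F [-0.47 -0.67  0.23] op 0.0001 q7 1.6
roll to align (units of 180deg) 0.5012 tilt [ 0.002  0.001 -1.   ]
shift xyz/0.1: [ 0.042  0.018 -0.009]
```

Request:
play_rows([
  {"x": 0.02,"y": 0,"z": 0,"roll": 0,"grip": -1},
  {"x": 0.02,"y": 0,"z": 0,"roll": 0,"grip": -1},
  {"x": 0.02,"y": 0,"z": 0,"roll": 0,"grip": -1},
])

```text
clock: 8.17
position: [0.5626, 0.0775, 0.183]
tool_rot: [[0.0, -0.998, -0.065], [0.0, -0.065, 0.998], [-1.0, -0.0, 0.0]]
wrist_force: [0.4, -0.3, 0.2]
opening: 0.0004
```

```bash
python3 fr.py; python3 st.py 0.002 0.073 0.182; python3 circ.py 0.0025 0.0735 62 5 2
```

```text
[0.26 0.4  0.47] [0.5625 0.0775 0.1828]
t 8.37 world [0.5625 0.0775 0.1828] mill [0.0031 0.0739] F [ 0.29  0.25 -0.23] op -0.0 q7 1.6
roll to align (units of 180deg) 0.5013 tilt [ 0.  0. -1.]
shift xyz/0.1: [ 0.008  0.011 -0.009]
37.0 [(np.float64(-0.13), np.float64(-0.06)), (np.float64(-0.19), np.float64(-0.08)), (np.float64(-0.24), np.float64(-0.1)), (np.float64(-0.3), np.float64(-0.12)), (np.float64(-0.35), np.float64(-0.15))]
12.0 [(np.float64(-0.05), np.float64(-0.04)), (np.float64(-0.1), np.float64(-0.08)), (np.float64(-0.14), np.float64(-0.13)), (np.float64(-0.18), np.float64(-0.18)), (np.float64(-0.22), np.float64(-0.23))]
[0.0595 0.0355]
```

Request:
play_rows([
  {"x": 0,"y": -0.04,"z": -0.02,"roll": 0,"grip": -1},
  {"x": 0,"y": -0.08,"z": -0.04,"roll": 0,"grip": -1},
  {"x": 0,"y": -0.12,"z": -0.06,"roll": 0,"grip": -1},
  {"x": 0,"y": -0.16,"z": -0.08,"roll": 0,"grip": -1},
  {"x": 0,"y": -0.2,"z": -0.09,"roll": 0,"grip": -1},
])

```text
clock: 8.78
position: [0.5834, 0.0694, 0.1826]
tool_rot: [[-0.0, -0.998, -0.065], [-0.0, -0.065, 0.998], [-1.0, 0.0, -0.0]]
wrist_force: [-1.7, -0.2, 0.7]
opening: -0.0002
```

```bash
python3 fr.py; python3 st.py 0.002 0.073 0.182|head -1; python3 m.py 2>&1|egrep "^(board|hi)"|egrep -v " 1\] \[| 2\] \["; python3 circ.py 0.023 0.065 52 5 6|sed 's/np.float64(\([-0-9.]*\))/\1/g'
```

```text
[-0.44  0.18  0.17] [0.5832 0.0697 0.1826]
t 8.98 world [0.5832 0.0697 0.1826] mill [0.0232 0.0648] F [-0.17  0.38 -0.09] op 0.0 q7 1.63
board ((565.0213623046875, -29.07671356201172), (118.35554504394531, 57.54383850097656), 0.016006140038371086) 0.09322383311175059 404
hi [308 224   3   5  12] [308.75       225.91666667] [0.56332523 0.0009518  0.18915641] [ 0.55801495 -0.00236776  0.1846126 ] [0.5681086  0.00298017 0.19282223]
27.0 [(-0.04, -0.01), (-0.09, -0.04), (-0.14, -0.07), (-0.19, -0.1), (-0.24, -0.14)]
2.0 [(-0.05, -0.05), (-0.09, -0.1), (-0.12, -0.16), (-0.15, -0.22), (-0.17, -0.28)]
-23.0 [(-0.02, -0.06), (-0.03, -0.11), (-0.04, -0.16), (-0.05, -0.21), (-0.05, -0.27)]
-48.0 [(0.01, -0.06), (0.01, -0.11), (0.03, -0.17), (0.05, -0.23), (0.08, -0.28)]
-73.0 [(0.03, -0.06), (0.07, -0.11), (0.11, -0.16), (0.16, -0.2), (0.22, -0.24)]
-98.0 [(0.05, -0.03), (0.12, -0.06), (0.18, -0.08), (0.24, -0.1), (0.29, -0.11)]
[ 0.01  -0.067]
```

Request:
play_rows([
  {"x": 0,"y": -0.04,"z": -0.01,"roll": 0,"grip": -1},
  {"x": 0,"y": -0.09,"z": -0.04,"roll": 0,"grip": -1},
  {"x": 0,"y": -0.14,"z": -0.07,"roll": 0,"grip": -1},
  {"x": 0,"y": -0.19,"z": -0.1,"roll": 0,"grip": -1},
  {"x": 0,"y": -0.24,"z": -0.14,"roll": 0,"grip": -1},
])

```text
clock: 9.45
position: [0.6085, 0.0573, 0.1826]
tool_rot: [[-0.0, -0.998, -0.065], [0.0, -0.065, 0.998], [-1.0, 0.0, 0.0]]
wrist_force: [-2.0, 0.8, -0.1]
opening: -0.0002
```

Request:
play_rows([
  {"x": 0,"y": -0.05,"z": -0.05,"roll": 0,"grip": -1},
  {"x": 0,"y": -0.09,"z": -0.1,"roll": 0,"grip": -1},
  {"x": 0,"y": -0.12,"z": -0.16,"roll": 0,"grip": -1},
  {"x": 0,"y": -0.15,"z": -0.22,"roll": 0,"grip": -1},
  {"x": 0,"y": -0.17,"z": -0.28,"roll": 0,"grip": -1},
])

```text
clock: 9.87
position: [0.6271, 0.0299, 0.1827]
tool_rot: [[0.0, -0.998, -0.065], [-0.0, -0.065, 0.998], [-1.0, -0.0, -0.0]]
wrist_force: [-1.3, 0.5, 0.3]
opening: 0.0
```

```bash
python3 fr.py; python3 st.py 0.0635 0.022 0.182; python3 -c "
from h import *
c=cap('scene');cv2.imwrite('pics/s2.png',cv2.resize(c['img'][160:300,190:350,::-1],None,fx=4,fy=4,interpolation=cv2.INTER_CUBIC))"
```

```text
[ 0.43 -0.13 -0.28] [0.6268 0.0302 0.1827]
t 10.07 world [0.6268 0.0302 0.1827] mill [0.0643 0.0227] F [ 1.27 -0.04  0.37] op -0.0002 q7 1.72
roll to align (units of 180deg) 0.5011 tilt [ 0. -0. -1.]
shift xyz/0.1: [ 0.007  0.008 -0.007]
```

View pics/s2.png

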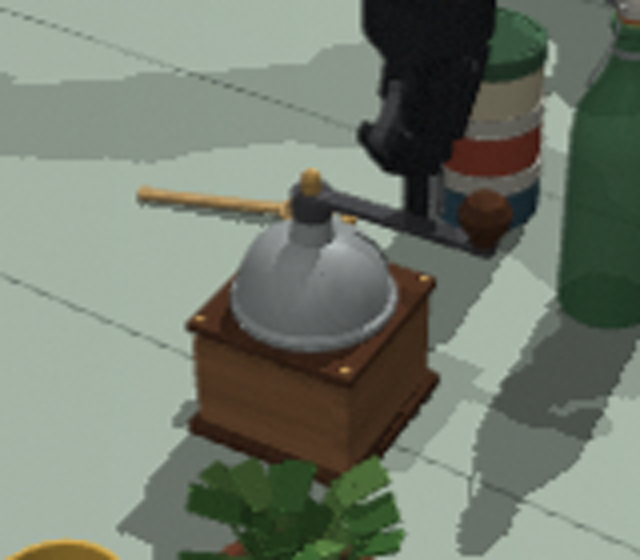

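Scene: the finger (420,200) pushes the arm, which points nearly straight back; crank knob at (485,220). Going on round.

Request:
play_rows([
  {"x": 0,"y": -0.02,"z": -0.06,"roll": 0,"grip": -1},
  {"x": 0,"y": -0.03,"z": -0.11,"roll": 0,"grip": -1},
  {"x": 0,"y": -0.04,"z": -0.16,"roll": 0,"grip": -1},
  {"x": 0,"y": -0.05,"z": -0.21,"roll": 0,"grip": -1},
  {"x": 0,"y": -0.05,"z": -0.27,"roll": 0,"grip": -1},
])

```text
clock: 10.53
position: [0.6337, 0.0036, 0.1827]
tool_rot: [[0.0, -0.998, -0.065], [0.0, -0.065, 0.998], [-1.0, -0.0, 0.0]]
wrist_force: [-0.6, 2.1, -0.0]
opening: -0.0002
```

Request:
play_rows([
  {"x": 0,"y": 0.01,"z": -0.06,"roll": 0,"grip": -1},
  {"x": 0,"y": 0.01,"z": -0.11,"roll": 0,"grip": -1},
  {"x": 0,"y": 0.03,"z": -0.17,"roll": 0,"grip": -1},
  {"x": 0,"y": 0.05,"z": -0.23,"roll": 0,"grip": -1},
  {"x": 0,"y": 0.08,"z": -0.28,"roll": 0,"grip": -1},
])

```text
clock: 10.95
position: [0.6272, -0.0253, 0.1827]
tool_rot: [[0.0, -0.998, -0.065], [-0.0, -0.065, 0.998], [-1.0, -0.0, -0.0]]
wrist_force: [-0.0, 2.0, 0.6]
opening: 0.0003
```

Request:
play_rows([
  {"x": 0,"y": 0.03,"z": -0.06,"roll": 0,"grip": -1},
  {"x": 0,"y": 0.07,"z": -0.11,"roll": 0,"grip": -1},
  {"x": 0,"y": 0.11,"z": -0.16,"roll": 0,"grip": -1},
  {"x": 0,"y": 0.16,"z": -0.2,"roll": 0,"grip": -1},
  {"x": 0,"y": 0.22,"z": -0.24,"roll": 0,"grip": -1},
])

```text
clock: 11.37
position: [0.6065, -0.0503, 0.1827]
tool_rot: [[0.0, -0.998, -0.065], [-0.0, -0.065, 0.998], [-1.0, -0.0, -0.0]]
wrist_force: [0.7, 2.2, -0.1]
opening: -0.0
```

Request:
play_rows([
  {"x": 0,"y": 0.05,"z": -0.03,"roll": 0,"grip": -1},
  {"x": 0,"y": 0.12,"z": -0.06,"roll": 0,"grip": -1},
  {"x": 0,"y": 0.18,"z": -0.08,"roll": 0,"grip": -1},
  {"x": 0,"y": 0.24,"z": -0.1,"roll": 0,"grip": -1},
  {"x": 0,"y": 0.29,"z": -0.11,"roll": 0,"grip": -1},
])

```text
clock: 11.78
position: [0.5781, -0.063, 0.1828]
tool_rot: [[0.0, -0.998, -0.065], [-0.0, -0.065, 0.998], [-1.0, -0.0, -0.0]]
wrist_force: [1.8, 2.2, 0.3]
opening: -0.0005
```

```bash
python3 fr.py; python3 st.py 0.01 -0.067 0.182;python3 m.py 2>&1|egrep "^(board|hi)"|egrep -v " 1\] \[| 2\] \["; python3 circ.py 0.010 -0.067 -98 5 9|sed 's/np.float64(\([-0-9.]*\))/\1/g'
```

```text
[0.32 0.34 0.08] [ 0.5786 -0.0627  0.1828]
t 11.98 world [ 0.5786 -0.0627  0.1828] mill [ 0.0105 -0.0671] F [-0.74  0.95 -0.29] op -0.0001 q7 1.87
roll to align (units of 180deg) 0.5013 tilt [-0.  0. -1.]
shift xyz/0.1: [0.008 0.005 0.001]
board ((563.2136840820312, 20.968233108520508), (118.58097076416016, 83.22516632080078), 3.603895902633667) 0.09335845846175793 459
hi [306 224   5   6  23] [307.82608696 226.13043478] [0.56286801 0.0032617  0.18825895] [ 0.55616115 -0.00245078  0.18069194] [0.5686482  0.00797034 0.19513226]
-123.0 [(0.05, -0.01), (0.1, -0.01), (0.15, -0.02), (0.2, -0.01), (0.26, -0.0)]
-148.0 [(0.05, 0.01), (0.11, 0.03), (0.16, 0.06), (0.21, 0.09), (0.26, 0.12)]
-173.0 [(0.05, 0.04), (0.1, 0.09), (0.14, 0.14), (0.17, 0.2), (0.2, 0.26)]
-198.0 [(0.02, 0.06), (0.04, 0.12), (0.05, 0.17), (0.06, 0.22), (0.07, 0.27)]
-223.0 [(-0.0, 0.06), (-0.01, 0.12), (-0.01, 0.17), (-0.03, 0.23), (-0.05, 0.29)]
-248.0 [(-0.03, 0.05), (-0.06, 0.11), (-0.1, 0.16), (-0.14, 0.21), (-0.19, 0.25)]
-273.0 [(-0.06, 0.04), (-0.11, 0.07), (-0.18, 0.1), (-0.24, 0.12), (-0.3, 0.14)]
-298.0 [(-0.05, 0.01), (-0.1, 0.02), (-0.15, 0.02), (-0.2, 0.03), (-0.25, 0.02)]
-323.0 [(-0.06, -0.01), (-0.11, -0.02), (-0.17, -0.04), (-0.22, -0.07), (-0.27, -0.1)]
[0.037 0.058]
```

Request:
play_rows([
  {"x": 0,"y": 0.05,"z": -0.01,"roll": 0,"grip": -1},
  {"x": 0,"y": 0.1,"z": -0.01,"roll": 0,"grip": -1},
  {"x": 0,"y": 0.15,"z": -0.02,"roll": 0,"grip": -1},
  {"x": 0,"y": 0.2,"z": -0.01,"roll": 0,"grip": -1},
  {"x": 0,"y": 0.26,"z": 0,"roll": 0,"grip": -1},
])

```text
clock: 12.45
position: [0.5523, -0.0645, 0.1827]
tool_rot: [[0.0, -0.998, -0.065], [-0.0, -0.065, 0.998], [-1.0, -0.0, -0.0]]
wrist_force: [2.0, -0.1, 0.4]
opening: -0.0001
```

Request:
play_rows([
  {"x": 0,"y": 0.05,"z": 0.01,"roll": 0,"grip": -1},
  {"x": 0,"y": 0.11,"z": 0.03,"roll": 0,"grip": -1},
  {"x": 0,"y": 0.16,"z": 0.06,"roll": 0,"grip": -1},
  {"x": 0,"y": 0.21,"z": 0.09,"roll": 0,"grip": -1},
  {"x": 0,"y": 0.26,"z": 0.12,"roll": 0,"grip": -1},
])

```text
clock: 12.87
position: [0.5255, -0.0538, 0.1827]
tool_rot: [[0.0, -0.998, -0.065], [-0.0, -0.065, 0.998], [-1.0, -0.0, -0.0]]
wrist_force: [2.2, -0.5, 0.6]
opening: -0.0005
```

Request:
play_rows([
  {"x": 0,"y": 0.05,"z": 0.04,"roll": 0,"grip": -1},
  {"x": 0,"y": 0.1,"z": 0.09,"roll": 0,"grip": -1},
  {"x": 0,"y": 0.14,"z": 0.14,"roll": 0,"grip": -1},
  {"x": 0,"y": 0.17,"z": 0.2,"roll": 0,"grip": -1},
  {"x": 0,"y": 0.2,"z": 0.26,"roll": 0,"grip": -1},
])

```text
clock: 13.28
position: [0.5039, -0.0289, 0.1827]
tool_rot: [[-0.0, -0.998, -0.065], [-0.0, -0.065, 0.998], [-1.0, 0.0, -0.0]]
wrist_force: [1.4, -1.8, -1.2]
opening: 0.0005
```

Request:
play_rows([
  {"x": 0,"y": 0.02,"z": 0.06,"roll": 0,"grip": -1},
  {"x": 0,"y": 0.04,"z": 0.12,"roll": 0,"grip": -1},
  {"x": 0,"y": 0.05,"z": 0.17,"roll": 0,"grip": -1},
  {"x": 0,"y": 0.06,"z": 0.22,"roll": 0,"grip": -1},
  {"x": 0,"y": 0.07,"z": 0.27,"roll": 0,"grip": -1},
])

```text
clock: 13.7
position: [0.4955, -0.0026, 0.1827]
tool_rot: [[-0.0, -0.998, -0.065], [-0.0, -0.065, 0.998], [-1.0, 0.0, -0.0]]
wrist_force: [1.2, -2.0, -0.7]
opening: -0.0001
```

```bash
python3 fr.py; python3 st.py -0.069 -0.002 0.182;python3 m.py 2>&1|egrep "^(board|hi)"|egrep -v " 1\] \[| 2\] \["
```

```text
[-0.21  0.15  0.02] [ 0.4955 -0.0028  0.1826]
t 13.9 world [ 0.4955 -0.0028  0.1826] mill [-0.0688 -0.0022] F [ 0.59 -0.04 -0.05] op -0.0001 q7 1.68
roll to align (units of 180deg) 0.5014 tilt [-0.  0. -1.]
shift xyz/0.1: [0.006 0.002 0.002]
board ((588.6380004882812, 6.0405731201171875), (73.56292724609375, 121.36849975585938), 8.42264175415039) 0.09272491023982118 294
```

Request:
play_rows([
  {"x": 0,"y": 0,"z": 0.06,"roll": 0,"grip": -1},
  {"x": 0,"y": -0.01,"z": 0.12,"roll": 0,"grip": -1},
  {"x": 0,"y": -0.01,"z": 0.17,"roll": 0,"grip": -1},
  {"x": 0,"y": -0.03,"z": 0.23,"roll": 0,"grip": -1},
  {"x": 0,"y": -0.05,"z": 0.29,"roll": 0,"grip": -1},
])

```text
clock: 14.37
position: [0.4987, 0.027, 0.1827]
tool_rot: [[-0.0, -0.998, -0.065], [0.0, -0.065, 0.998], [-1.0, 0.0, 0.0]]
wrist_force: [-0.7, -2.2, -1.0]
opening: -0.0001
```

Request:
play_rows([
  {"x": 0,"y": -0.03,"z": 0.05,"roll": 0,"grip": -1},
  {"x": 0,"y": -0.06,"z": 0.11,"roll": 0,"grip": -1},
  {"x": 0,"y": -0.1,"z": 0.16,"roll": 0,"grip": -1},
  {"x": 0,"y": -0.14,"z": 0.21,"roll": 0,"grip": -1},
  {"x": 0,"y": -0.19,"z": 0.25,"roll": 0,"grip": -1},
])

```text
clock: 14.78
position: [0.5163, 0.0531, 0.1826]
tool_rot: [[-0.0, -0.998, -0.065], [-0.0, -0.065, 0.998], [-1.0, 0.0, -0.0]]
wrist_force: [-0.2, -2.1, -0.3]
opening: 0.0005
```

Request:
play_rows([
  {"x": 0,"y": -0.06,"z": 0.04,"roll": 0,"grip": -1},
  {"x": 0,"y": -0.11,"z": 0.07,"roll": 0,"grip": -1},
  {"x": 0,"y": -0.18,"z": 0.1,"roll": 0,"grip": -1},
  {"x": 0,"y": -0.24,"z": 0.12,"roll": 0,"grip": -1},
  {"x": 0,"y": -0.3,"z": 0.14,"roll": 0,"grip": -1},
])

```text
clock: 15.2
position: [0.5457, 0.0686, 0.1826]
tool_rot: [[-0.0, -0.998, -0.065], [-0.0, -0.065, 0.998], [-1.0, 0.0, -0.0]]
wrist_force: [-1.7, -0.7, 0.5]
opening: 0.0002
```

Request:
play_rows([
  {"x": 0,"y": -0.05,"z": 0.01,"roll": 0,"grip": -1},
  {"x": 0,"y": -0.1,"z": 0.02,"roll": 0,"grip": -1},
  {"x": 0,"y": -0.15,"z": 0.02,"roll": 0,"grip": -1},
  {"x": 0,"y": -0.2,"z": 0.03,"roll": 0,"grip": -1},
  {"x": 0,"y": -0.25,"z": 0.02,"roll": 0,"grip": -1},
])

```text
clock: 15.62
position: [0.5703, 0.0723, 0.1827]
tool_rot: [[-0.0, -0.998, -0.065], [0.0, -0.065, 0.998], [-1.0, 0.0, 0.0]]
wrist_force: [-1.9, 0.2, 0.3]
opening: -0.0003
```

Request:
play_rows([
  {"x": 0,"y": -0.06,"z": -0.01,"roll": 0,"grip": -1},
  {"x": 0,"y": -0.11,"z": -0.02,"roll": 0,"grip": -1},
  {"x": 0,"y": -0.17,"z": -0.04,"roll": 0,"grip": -1},
  {"x": 0,"y": -0.22,"z": -0.07,"roll": 0,"grip": -1},
  {"x": 0,"y": -0.27,"z": -0.1,"roll": 0,"grip": -1},
])

```text
clock: 16.03
position: [0.598, 0.0635, 0.1826]
tool_rot: [[-0.0, -0.998, -0.065], [-0.0, -0.065, 0.998], [-1.0, 0.0, -0.0]]
wrist_force: [-3.4, -0.2, 0.4]
opening: 0.0001
```

```bash
python3 fr.py; python3 st.py 0.037 0.058 0.182; python3 circ.py 0.037 0.058 -323 5 2|sed 's/np.float64(\([-0-9.]*\))/\1/g'
```

```text
[-0.12  0.17 -0.18] [0.5977 0.0635 0.1827]
t 16.23 world [0.5977 0.0635 0.1827] mill [0.0373 0.0578] F [ 0.56  0.52 -0.69] op -0.0002 q7 1.64
roll to align (units of 180deg) 0.5011 tilt [ 0. -0. -1.]
shift xyz/0.1: [0.007 0.003 0.002]
-348.0 [(-0.05, -0.03), (-0.1, -0.07), (-0.15, -0.12), (-0.19, -0.17), (-0.22, -0.23)]
-373.0 [(-0.03, -0.06), (-0.05, -0.12), (-0.07, -0.18), (-0.08, -0.23), (-0.09, -0.28)]
[0.068 0.007]
```

Request:
play_rows([
  {"x": 0,"y": -0.05,"z": -0.03,"roll": 0,"grip": -1},
  {"x": 0,"y": -0.1,"z": -0.07,"roll": 0,"grip": -1},
  {"x": 0,"y": -0.15,"z": -0.12,"roll": 0,"grip": -1},
  {"x": 0,"y": -0.19,"z": -0.17,"roll": 0,"grip": -1},
  {"x": 0,"y": -0.22,"z": -0.23,"roll": 0,"grip": -1},
])

```text
clock: 16.65
position: [0.6216, 0.0418, 0.1826]
tool_rot: [[0.0, -0.998, -0.065], [-0.0, -0.065, 0.998], [-1.0, -0.0, -0.0]]
wrist_force: [-1.3, 0.7, 0.6]
opening: 0.0001
```

```bash
cat > ck.py <<'E'
from h import *
C=np.array([.564,.0036]);YAW=np.radians(3.55)
for cam in ("scene","top"):
    c=cap(cam);P=c["P"];H=P[...,2];hsv=cv2.cvtColor(c["img"],cv2.COLOR_RGB2HSV)
    r=np.hypot(P[...,0]-C[0],P[...,1]-C[1])
    m=(H>.178)&(H<.212)&(r>.09)&(r<.14)&(hsv[...,1]>60)&(hsv[...,0]<20); q=P[m]
    if len(q)>10:
        mid=(np.percentile(q[:,:2],2,0)+np.percentile(q[:,:2],98,0))/2-C;a=np.arctan2(mid[1],mid[0])-YAW
        print(cam,"knob",len(q),mid.round(4),"r",np.hypot(*mid).round(4),"phi deg",np.degrees(a).round(2))
    m=(H>.168)&(H<.183)&(r>.025)&(r<.098)&(hsv[...,2]<130)&(P[...,0]>C[0]); q=P[m]
    print(cam,"arm pts",len(q), np.degrees(np.arctan2(*(np.median(q[:,:2],0)-C)[::-1])-YAW).round(2) if len(q)>10 else "")
E
python3 fr.py; python3 st.py 0.059 0.035 0.182|head -1; python3 ck.py
```

```text
[-0.03  0.02 -0.08] [0.6211 0.0418 0.1827]
t 16.85 world [0.6211 0.0418 0.1827] mill [0.0594 0.0346] F [ 0.46  0.47 -0.26] op -0.0003 q7 1.69
scene knob 141 [0.1132 0.0241] r 0.1157 phi deg 8.47
scene arm pts 187 9.39
top arm pts 0
```

Request:
play_rows([
  {"x": 0,"y": 0,"z": 0.3,"roll": 0,"grip": -1},
  {"x": 0,"y": 0.15,"z": 0.6,"roll": 0,"grip": -1},
  {"x": 0,"y": 0.3,"z": 0.8,"roll": 0,"grip": -1},
  {"x": 0,"y": 0.3,"z": 0.8,"roll": 0,"grip": -1},
])

```text
clock: 17.28
position: [0.5831, 0.1252, 0.1823]
tool_rot: [[-0.002, -0.998, -0.071], [0.002, -0.071, 0.998], [-1.0, 0.002, 0.002]]
wrist_force: [1.3, 0.7, 0.7]
opening: -0.0
```

```bash
python3 ck.py;python3 m.py 2>&1|egrep "^(board|hi)"|egrep -v " 1\] \[| 2\] \["; python3 st.py 0.06 0.034 0.1825; python3 -c "
from h import *
c=cap('top');cv2.imwrite('pics/c3.png',cv2.resize(c['img'][160:280,240:360,::-1],None,fx=5,fy=5,interpolation=cv2.INTER_CUBIC))"
```

```text
scene knob 141 [0.1132 0.024 ] r 0.1158 phi deg 8.4
scene arm pts 153 7.99
top knob 101 [0.1091 0.0287] r 0.1128 phi deg 11.19
top arm pts 151 12.35
board ((564.0307006835938, 3.5931625366210938), (118.57135009765625, 117.97792053222656), 3.537201166152954) 0.09323206983485124 799
hi [296 190   3   2   3] [297.         190.66666667] [0.65542836 0.03070737 0.18038266] [0.65451935 0.02813457 0.18017972] [0.65721181 0.03327818 0.18059737]
hi [304 223   7   6  24] [307.45833333 225.70833333] [0.56406159 0.00415993 0.18725436] [ 0.55786007 -0.00254165  0.18032685] [0.57175237 0.01283697 0.19337447]
t 17.43 world [0.5858 0.1203 0.1829] mill [0.0289 0.1152] F [ 0.61 -0.14 -0.66] op -0.0002 q7 1.54
roll to align (units of 180deg) 0.5015 tilt [ 0.  0. -1.]
shift xyz/0.1: [ 0.005 -0.307 -0.813]
```

View pics/c3.png

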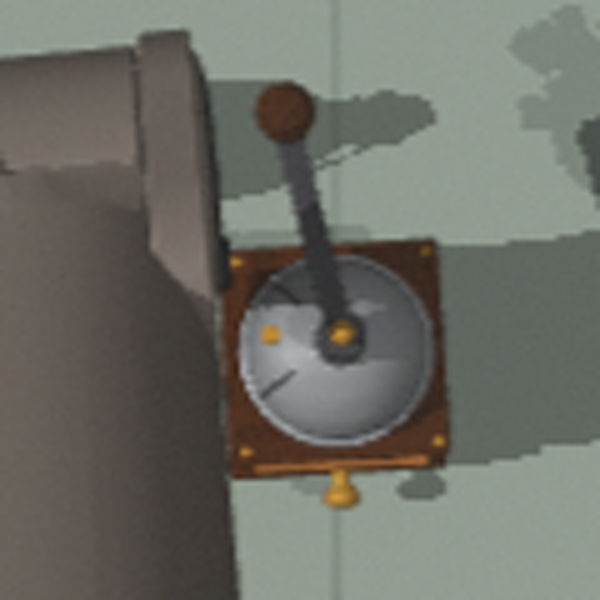

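Top view: crank knob at (285,110), arm about 11–12° short of straight back, as my model says. The mill has not moved and the drawer is still flush. I push it nearly all the way, then measure.

Request:
play_rows([
  {"x": 0,"y": -0.2,"z": -0.3,"roll": 0,"grip": -1},
  {"x": 0,"y": -0.36,"z": -0.55,"roll": 0,"grip": -1},
  {"x": 0,"y": -0.36,"z": -0.65,"roll": 0,"grip": -1},
  {"x": 0,"y": -0.36,"z": -0.72,"roll": 0,"grip": -1},
  {"x": 0,"y": -0.36,"z": -0.77,"roll": 0,"grip": -1},
])

```text
clock: 17.9
position: [0.6267, 0.044, 0.1825]
tool_rot: [[-0.0, -0.998, -0.063], [-0.0, -0.063, 0.998], [-1.0, 0.0, -0.0]]
wrist_force: [-0.2, -1.1, 0.7]
opening: -0.0001
```

Request:
play_rows([
  {"x": 0,"y": 0,"z": -0.04,"roll": 0,"grip": -1},
  {"x": 0,"y": 0,"z": -0.08,"roll": 0,"grip": -1},
  {"x": 0,"y": 0,"z": -0.12,"roll": 0,"grip": -1},
  {"x": 0,"y": 0,"z": -0.15,"roll": 0,"grip": -1},
  {"x": 0,"y": 0,"z": -0.15,"roll": 0,"grip": -1},
])

```text
clock: 18.32
position: [0.6277, 0.0304, 0.1828]
tool_rot: [[0.0, -0.998, -0.065], [-0.0, -0.065, 0.998], [-1.0, -0.0, -0.0]]
wrist_force: [0.4, -0.0, -0.3]
opening: -0.0001
```

```bash
python3 fr.py; python3 st.py 0.0645 0.022 0.1825; python3 ck.py
```

```text
[-0.12 -0.18 -0.29] [0.6276 0.0308 0.1827]
t 18.52 world [0.6276 0.0308 0.1827] mill [0.0652 0.0233] F [ 0.03 -0.27  0.31] op 0.0 q7 1.71
roll to align (units of 180deg) 0.5014 tilt [-0. -0. -1.]
shift xyz/0.1: [ 0.002  0.007 -0.013]
scene knob 143 [0.1161 0.007 ] r 0.1163 phi deg -0.12
scene arm pts 191 0.22
top arm pts 0
```

Request:
play_rows([
  {"x": 0,"y": 0,"z": -0.012,"roll": 0,"grip": -1},
  {"x": 0,"y": 0,"z": -0.024,"roll": 0,"grip": -1},
  {"x": 0,"y": 0,"z": -0.024,"roll": 0,"grip": -1},
])

```text
clock: 18.87
position: [0.6279, 0.0282, 0.1827]
tool_rot: [[0.0, -0.998, -0.065], [0.0, -0.065, 0.998], [-1.0, -0.0, 0.0]]
wrist_force: [0.7, 0.8, 0.0]
opening: 0.0002
```

```bash
python3 fr.py; python3 st.py 0.065 0.02 0.1825|head -1; python3 ck.py
```

```text
[ 0.49  0.38 -0.02] [0.6279 0.0282 0.1827]
t 19.07 world [0.6279 0.0282 0.1827] mill [0.0653 0.0207] F [ 0.78  0.52 -0.32] op 0.0001 q7 1.72
scene knob 143 [0.1174 0.0028] r 0.1174 phi deg -2.16
scene arm pts 188 -1.97
top arm pts 0
```

Request:
play_rows([
  {"x": 0,"y": 0,"z": 0.3,"roll": 0,"grip": -1},
  {"x": 0,"y": 0.15,"z": 0.6,"roll": 0,"grip": -1},
  {"x": 0,"y": 0.35,"z": 0.9,"roll": 0,"grip": -1},
  {"x": 0,"y": 0.35,"z": 0.9,"roll": 0,"grip": -1},
])

```text
clock: 19.5
position: [0.5837, 0.1219, 0.182]
tool_rot: [[-0.003, -0.997, -0.071], [0.002, -0.071, 0.997], [-1.0, 0.003, 0.002]]
wrist_force: [2.2, 1.7, -0.2]
opening: -0.0004
```

```bash
cat > fin.py <<'E'
from h import *
C=np.array([.564,.0036]);YAW=3.55
A=[];B=[];D=[]
for i in range(4):
    c=cap("top");P=c["P"];H=P[...,2];img=c["img"]
    m=np.zeros(H.shape,np.uint8);m[150:275,285:345]=1
    k=(m>0)&(H>.185)&(H<.215);r=np.hypot(P[...,0]-C[0],P[...,1]-C[1])
    q=P[k&(r>.09)];D.append(len(q))
    # knob: mean, and silhouette centre at mid height; nut mean
    n=P[k&(r<.015)].mean(0)[:2]; v=q.mean(0)[:2]
    A.append(np.degrees(np.arctan2(*(v-C)[::-1]))-YAW)
    B.append([*n,*v])
    a=P[(m>0)&(H>.169)&(H<.183)&(r>.03)&(r<.095)][:,:2].astype(np.float32)
    f=cv2.fitLine(a,cv2.DIST_HUBER,0,.001,.001).ravel();d=f[:2]*np.sign(f[0]);off=(f[2]-C[0])*d[1]-(f[3]-C[1])*d[0]
    print("arm",len(a),"line deg",(np.degrees(np.arctan2(d[1],d[0]))-YAW).round(2),"centroid deg",(np.degrees(np.arctan2(*(a.mean(0)-C)[::-1]))-YAW).round(2))
print("knob deg",np.round(A,2),D,np.round(np.mean(B,0),4))
E
python3 fin.py; python3 m.py 2>&1|egrep "^(board)"; python3 st.py 0.065 0.025 0.1825
```

```text
arm 135 line deg 0.27 centroid deg 0.68
arm 137 line deg 0.39 centroid deg 0.68
arm 136 line deg 0.0 centroid deg 0.7
arm 136 line deg 0.4 centroid deg 0.74
knob deg [0.68 0.67 0.67 0.68] [119, 119, 118, 119] [0.5635 0.0034 0.6773 0.012 ]
board ((564.1539306640625, 2.6935501098632812), (118.40401458740234, 116.01192474365234), 3.5346875190734863) 0.09343158612634157 762
t 19.75 world [0.5876 0.1147 0.1828] mill [0.0303 0.1094] F [ 0.86 -0.11  0.4 ] op -0.0004 q7 1.55
roll to align (units of 180deg) 0.5008 tilt [ 0. -0. -1.]
shift xyz/0.1: [ 0.004 -0.345 -0.845]
```

The crank is within about 0.7° of straight back. I retreat upward and run final checks.

Request:
play_rows([
  {"x": -0.3,"y": 0,"z": 0,"roll": 0,"grip": -1},
  {"x": -0.6,"y": 0,"z": 0,"roll": 0,"grip": -1},
  {"x": -0.9,"y": 0,"z": 0,"roll": 0,"grip": -1},
  {"x": -0.9,"y": 0.4,"z": 0,"roll": 0,"grip": -1},
  {"x": -0.9,"y": 0.8,"z": 0.3,"roll": 0,"grip": -1},
])

```text
clock: 20.17
position: [0.5136, 0.1307, 0.2741]
tool_rot: [[0.003, -0.998, -0.057], [-0.001, -0.057, 0.998], [-1.0, -0.003, -0.001]]
wrist_force: [0.4, 0.3, -0.2]
opening: -0.0001
```

Request:
play_rows([
  {"x": 0,"y": 0,"z": 0.33,"roll": 0,"grip": -1},
  {"x": 0,"y": 0,"z": 0.66,"roll": 0,"grip": -1},
  {"x": 0,"y": 0,"z": 1,"roll": 0,"grip": -1},
  {"x": 0,"y": 0,"z": 1,"roll": 0,"grip": -1},
  {"x": 0,"y": 0,"z": 1,"roll": 0,"grip": -1},
])

```text
clock: 20.58
position: [0.506, 0.2366, 0.2724]
tool_rot: [[-0.0, -0.998, -0.067], [-0.0, -0.067, 0.998], [-1.0, 0.0, -0.0]]
wrist_force: [-0.0, -0.6, -0.4]
opening: 0.0001
```

```bash
python3 fin.py|tail -2; sed -i 's/print("drawer"/len(q) and print("drawer"/' m.py; python3 m.py 2>&1|egrep "^(board|drawer|tins|bottle|cup|basil|25|26)"; python3 fr.py; python3 -c "
from h import *
c=cap('top');save(c,'end.png')"
```

```text
arm 136 line deg 0.4 centroid deg 0.65
knob deg [0.7  0.65 0.67 0.68] [118, 117, 119, 119] [0.5638 0.0036 0.6772 0.012 ]
board ((563.8782348632812, 3.6652450561523438), (118.2871322631836, 117.85820007324219), 3.633507013320923) 0.09322190245627217 824
drawer 123 [ 0.48070924 -0.04537102  0.03232429] [0.50779086 0.04543293 0.07391811]
250 [90, 91, 88, 88, 97, 94, 92, 90, 89] [8, 123, 81] [0.508, -0.0, 0.098]
251 [87, 91, 95, 93, 86, 92, 92, 89, 71] [12, 134, 74] [0.506, -0.001, 0.086]
252 [69, 67, 64, 66, 67, 71, 72, 67, 67] [14, 164, 140] [0.505, -0.001, 0.068]
253 [71, 70, 69, 66, 63, 69, 65, 60, 61] [13, 152, 119] [0.502, -0.001, 0.064]
254 [51, 49, 40, 49, 54, 26, 0, 2, 0] [19, 169, 155] [0.5, -0.002, 0.054]
255 [1, 0, 0, 41, 51, -1, -2, -1, 6] [19, 174, 171] [0.497, -0.002, 0.051]
256 [1, 2, 1, 49, 48, 4, 1, 7, 4] [19, 173, 178] [0.495, -0.002, 0.048]
257 [1, -5, -5, 50, 50, 50, -3, 1, -3] [19, 173, 161] [0.492, -0.002, 0.05]
258 [1, -2, 5, 58, 54, 51, -1, 0, 4] [19, 177, 170] [0.489, -0.002, 0.054]
259 [-1, 3, -8, 44, 54, 50, 3, 2, -1] [19, 176, 191] [0.486, -0.002, 0.054]
260 [5, 1, -5, 58, 57, 48, 0, -2, 0] [19, 175, 159] [0.483, -0.002, 0.058]
261 [3, 1, 0, 48, 1, -2, 0, 1, 3] [22, 71, 112] [0.483, -0.004, 0.001]
262 [0, 3, -1, -4, -3, 3, 1, 5, 0] [60, 21, 148] [0.48, -0.004, -0.003]
263 [0, -6, 0, 0, 0, 1, 1, 4, 4] [58, 20, 150] [0.477, -0.004, -0.0]
264 [3, -1, -1, 3, 2, 3, 0, 0, 0] [60, 22, 150] [0.474, -0.004, 0.003]
265 [0, 0, -4, 0, 0, 5, -7, 0, -2] [60, 19, 149] [0.471, -0.004, -0.001]
266 [-1, 0, -2, 0, 0, -1, -1, 0, 1] [57, 19, 151] [0.468, -0.004, -0.0]
267 [-5, 1, 2, 0, 4, 0, 6, 0, -1] [58, 21, 149] [0.466, -0.003, 0.004]
268 [1, 6, 0, 5, 0, 1, -1, -7, -4] [60, 17, 148] [0.463, -0.004, -0.0]
269 [1, -1, 0, 0, -7, 4, 0, -3, 7] [60, 20, 150] [0.46, -0.004, -0.008]
[0.1  0.19 0.37] [0.5059 0.2352 0.2728]
```

View pics/end.png

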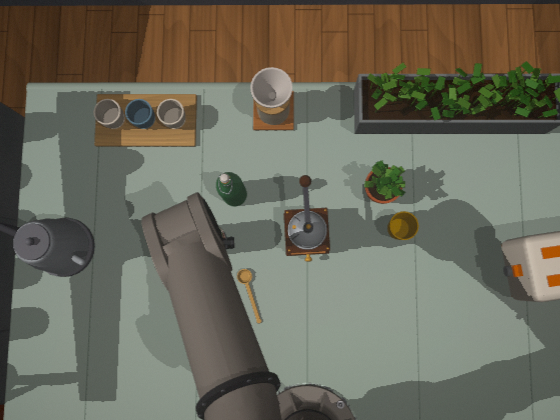

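Final view: crank knob at (306,182), straight back. Drawer knob at (308,258), flush. Cup, basil, bottle and spoon are where they were. The arm hides the tins, with its fingertip about 100 mm above them.

```bash
python3 -c "
from h import *
print(bot.hand_in())"
```

```text
the job is handed in; nothing more can be done
None
```

The drawer is fully home, and the crank has gone clockwise once round and on to straight back. I handed the job in at about 21 s on the robot's clock.

- **Drawer:** I pushed it in with the closed fingertips until the force rose to about 4 N, with the fingertips 94 mm before the mill's centre, where the home stop should be. The knob end now measures 83 mm before the mill's centre, as it should when home, and stayed so to the end.
- **Crank:** I wound it about 420° by pushing on the arm about 65 mm from the axis. The readings shown while pushing were about 3.4 N at most. The top camera puts it 0.3–0.7° short of straight back, about 9.41 rad against the 9.42 asked.
- **Mill:** It stayed put to within about 0.5 mm and 0.1° in the final view. A few readings in between differed, but those were taken with the arm partly hiding the mill.
- **Bystanders:** In the last picture the cup, basil, bottle and spoon look unmoved. The numeric check of the bystanders returned nothing that last time, so I judged these four by eye.
- **Tins:** The arm hid them from the top camera at the end, so I did not check them again. The gripper passed about 100 mm above them, and the wrist force stayed at noise level.
- **Scene camera:** It read the crank about 2–3° differently because it sees only the near side of the knob. I relied on the top camera.

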